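# Stack a matching tub on the loaded one

## Task

One storage tub is in use, with a spice jar lying in it: of the three empty tubs take the one of the same length and stack it on top, turned end for end so that it stands on the loaded tub instead of nesting down onto the jar. Hook the toe under its scooped end through the slot in the loaded tub's plain end first, then press its other end down until the loaded tub's spring catch snaps over it and it sits level and fully home. Leave the loaded tub standing upright where it is, give or take a few centimetres, and leave the other two empty tubs, the mug and the salt mill alone.

Things in the scene. Friction and masses are not known exactly. Their poses are not given: they have to be found in the camera images.
- loaded_tub: White plastic stack-nest tub in use, 168 long (x) x 67 wide (y) x 70 mm high, walls 3 thick leaning out to the rim; loose, 0.3 to 0.45 kg with the spice jar lying in it (jar top 44 up), slides if pushed with a few newtons. Origin: centre of underside, z up. +x end plain, full height, with a slot. -x end scooped: open 36 wide down to 28 up. Mouth inside 162 x 61 at the rim, 160 x 58 at 56 up.
- slot (a point): Middle of the slot through the loaded tub's plain (+x) end wall: x = 81.5, y = 0, z = 60 mm from its origin. The slot is 34 wide and runs from its sill at 56 to the underside of a bar at 64.5 up; the bar fills the rest to the rim (70).
- shelf (a point): Between the loaded tub's two inner shelf posts at its scooped (-x) end: x = -75, y = 0, z = 56 mm. The posts stand on both sides of the scoop (18 to 29 off centre), tops 56 up, reaching 10 mm in from the end wall; they bear the plain end of a tub stacked with ends opposed.
- catch (a joint): Spring catch of the loaded tub: an upright tongue 10 wide, 74 high in its scoop, x = -84 to -80; the nose points in to x = -73, flat below at 60 up, sloping back to the tongue at 72. Value: metres pushed outward (-x), 0 at rest, at most 0.009. A tub let go rests on the slope, about 3 degrees out of level; pressed down there with 10 to 18 N it snaps under the nose and the value falls back to 0.
- tub_same: Empty tub of the same shape and size as the loaded one, 168 x 67 x 70 mm, 0.12 to 0.2 kg, standing with its ends facing within 45 degrees of the loaded tub's (that way it would nest). Origin: centre of underside, +x to its plain end, z up; underside 155 x 54. Home: ends opposed, underside 56 above the loaded tub's underside, 2.4 mm play along and across.
- toe (a point): Tip of tub_same's toe: two tongues 7 wide, 4 thick, 7 to 14 either side of the middle, level with the underside, 9.5 mm out from it at the scooped (-x) end; point x = -87, y = 0, z = 2 mm. Let straight down it lands on the bar. Enter the mouth tilted, plain end 8 to 14 degrees up, tip short of the end wall (x < 79 in loaded_tub) and 60 up, push it out through the slot, then lower.
- grip (a point): Place to grip tub_same from above: x = 0, y = 0, z = 62 mm. The band under the rim (54 to 70 up) has upright faces 67 mm apart across y. Its plain end's rim, to press on: x = 80 to 84, y = 0, z = 70 mm.
- tub_short: Empty tub of the same make, but 144 mm long: not a match, to be left alone. Origin and axes as for the others.
- tub_long: Empty tub of the same make, but 192 mm long: not a match, to be left alone. Origin and axes as for the others.
- mug: White mug, 95 mm high, to be left alone; origin centre of its underside.
- salt_mill: Small salt mill, 44 wide, 90 mm high, to be left alone; origin centre of its underside.

How it is judged:
By the outcome, as a careful person would: the job done as asked, in the order asked, and still so for the second after the job is handed in, with the robot touching nothing.
It also fails if it takes over 61 s, if anything falls off the work surface, if the arm or the gripper's body presses on something with over 40 N, if the wrist force passes 120 N, or if a joint passes its speed limit or range.

## Robot

A 7-joint arm with a two-finger parallel gripper is mounted at the origin on a cart in front of the work surface, level with it; the furniture and walls round the work are solid. World frame = base frame: x ahead of the robot, y to its left, z up, the work surface at z = 0. Lengths are in m, angles in rad, forces in N, time in s.
With the tool pointing down it reaches from about 0.425 to 0.925 m from the base axis. Payload 6.8 kg.
Tool frame: the origin (TCP) lies between the finger pads; the fingertips stand 22 mm ahead of it and the grasp point (between the pads) lies 3 mm ahead of it; z points along the fingers, y is the line along which they close (so a half turn about z gives the same grasp; the last joint's range is limited). The gripper opens to 85 mm and grips with 20 to 120 N. Pads are 22 mm wide; open, the fingers measure 114 mm over their backs; the gripper's body (76 mm by 85 mm) begins 54 mm behind the grasp point. The pads swing forward as they close: fully open they stand 13 mm farther back than shut.
Start: joints at [-1.405, 0.477, 0.022, 1.555, -0.011, 1.109, -0.083], TCP at [0.183, 0.65, 0.229] pointing down, gripper open.
Joint ranges: [-2.96, 2.96], [-0.34, 2.1], [-1.41, 1.46], [0.24, 2.44], [-1.37, 4.51], [0.17, 1.92], [-2.96, 2.96]. Speed limits (rad/s): [2.39, 2.39, 3.14, 3.14, 3.14, 3.14, 3.14].

## Interface

Orientations are given as a unit quaternion [w, x, y, z].
In Python, from station import bot gives the robot as it stands.
- The arm moves only by the tool servo_tool, never from a script. Its argument "motion" is a list that holds one entry, the list of rows, each a list of 5 numbers: the opening, from 0 (shut) to 1 (fully open), then the shift along the world's x, y, z each as a share of 0.04 m, from -1 to 1, then the turn about the world's z as a share of 0.12 rad, from -1 to 1. A call has 1 to 20 rows; each row shifts and turns the commanded pose from where the row before left it; what a row does not reach is not made up. A row lasts 1/10 s, in which the tool goes at most 50 mm and 8.59 degrees, less where a joint would pass 70% of its speed; a pose out of reach is approached as far as the arm can. A call with a number of a shift or a turn outside -1 to 1 is refused whole. A call with a gripper value outside its range is refused whole. The fingers move at their own pace and stop on an object; "newtons" is the grip in N (left out, the last holds). Time passes only in rows, so rows that do not move let the fingers close. It gives the time, the measured TCP pose, the force, the opening and the grip force at its end, in the units of the state.
- bot.get_obs(): the state, without advancing time (a new reading comes with each control period).
- bot.read_camera(name): name is "scene" or "top"; returns (picture, depth): 420x560x3 uint8, red, green, blue; 420x560 float32, m along the optical axis (not along the pixel's ray), 0 where there is no reading.
- bot.get_calibration(name): a dict with "fovy" (degrees; the focal length in pixels is half the picture's height over the tangent of half this angle, whatever the lens; pixels are square), "cx", "cy" (the principal point, pixels), "k1" (the pictures are not rectified: a ray, as slopes to the right and down, at radius r is drawn at 1 + k1 r^2 times it, then the intrinsics apply), "view" (4x4, takes a point from world to camera coordinates). Camera axes: x right, y down, z forward; pixel columns grow to the right and rows downward; lengths in m; the calibration is good to about 2 mm. A picture is of the moment at which its call begins. get_calibration takes no time and is no camera call.
- bot.hand_in(): hands the job in; it is judged then, once.
The state is a dict: "t": time; "q": joint angles; "joint_vel": joint speeds; "joint_torque": joint torques, N m; "eef_pos": TCP position; "tool_rot": TCP orientation; "contact_force": force on the tool from outside, world axes, zero at the start; "torque": the same for the moment, N m; "gripper_width": opening from 0.0 (shut) to 1.0 (fully open); "grasp_force": force on a finger pad.
Only numpy, scipy, OpenCV 4.12 (cv2) and the standard library are available. Lean on these libraries where they do the work, as an engineer would, in place of code of your own. Each camera call takes 0.05 s, during which the arm holds its last target. There are 200 camera calls.

## Working session

There is one attempt and no reset: what is moved stays moved. The work goes in short steps, Python scripts to look and compute and a tool call to move; the robot and the scene stay as the last step left them, time stands still between calls to the robot, and variables do not carry over. Pictures are saved under pics/ and viewed, at most 10 in all, crops included, and the job is handed in when it is done.

Besides the shell and the picture viewer there is one more tool, called after "Emit:" as name(argument=value, ...), one argument or row to a line, values as JSON. servo_tool: Moves the arm, as the interface text tells. Shift numbers are shares of 0.04 m and turn numbers shares of 0.12 rad, none past 1 either way. Its arguments: {"type":"object","properties":{"motion":{"type":"array"},"newtons":{"type":"number"}},"required":["motion"]}

```bash
ls; mkdir -p pics; cat > h.py <<'E'
import numpy as np, cv2
from station import bot
def cam(n):
    c=bot.get_calibration(n); f=210/np.tan(np.radians(c['fovy'])/2)
    return c,f,np.array(c['view'])
def cloud(n,depth):
    c,f,V=cam(n); h,w=depth.shape
    v,u=np.mgrid[:h,:w].astype(float)
    xd=(u-c['cx'])/f; yd=(v-c['cy'])/f; x,y=xd.copy(),yd.copy()
    for _ in range(8):
        s=1+c['k1']*(x*x+y*y); x=xd/s; y=yd/s
    P=np.stack([x*depth,y*depth,depth],-1)
    return (P-V[:3,3])@V[:3,:3]   # R^T (p-t)
E
python3 - <<'E'
from h import *
print(bot.get_obs())
for n in('top','scene'):
    im,d=bot.read_camera(n); np.savez(f'{n}0.npz',im=im,d=d)
    cv2.imwrite(f'pics/{n}0.png',im[:,:,::-1]); c,f,V=cam(n); print(n,c['k1'],f,c['cx'],c['cy'],np.round(-V[:3,:3].T@V[:3,3],3),np.round(V[:3,:3],2).tolist(),(d>0).mean())
E
```

```text
pics
{'t': 0.0, 'q': array([-1.40507127,  0.47779337,  0.02235131,  1.55649856, -0.01150572,
        1.10932093, -0.08307511]), 'joint_vel': array([ 1.12239379e-03, -2.77490183e-03, -1.20495469e-03,  3.94800136e-05,
        3.55289604e-04,  1.30581351e-03,  9.45763351e-04]), 'joint_torque': array([-4.01884399e-04, -5.96457624e+01,  1.60798609e+00, -2.81176829e+01,
        1.25466779e-02,  9.66744090e-03, -3.80907679e-06]), 'eef_pos': array([0.18238366, 0.64923996, 0.22791059]), 'tool_rot': array([-5.86263366e-05,  1.36468701e-01,  9.90643931e-01, -9.44126530e-04]), 'contact_force': array([-0.74528868,  0.61356062, -0.46298604]), 'torque': array([ 0.00812123, -0.01849311, -0.06585046]), 'grasp_force': 0.0, 'gripper_width': 0.9998886658405169}
top -0.1441547862050584 531.3092297172664 280.37007451732785 213.746890222882 [ 0.082 -0.029  1.692] [[0.07, -1.0, 0.01], [-0.96, -0.07, -0.27], [0.27, 0.01, -0.96]] 0.995812074829932
scene 0.007369948057524974 435.55313059515083 278.3245477617654 200.88104869675786 [ 0.001 -0.96   0.624] [[0.87, -0.48, 0.01], [-0.22, -0.41, -0.89], [0.43, 0.77, -0.46]] 0.9925255102040816
```

View pics/top0.png

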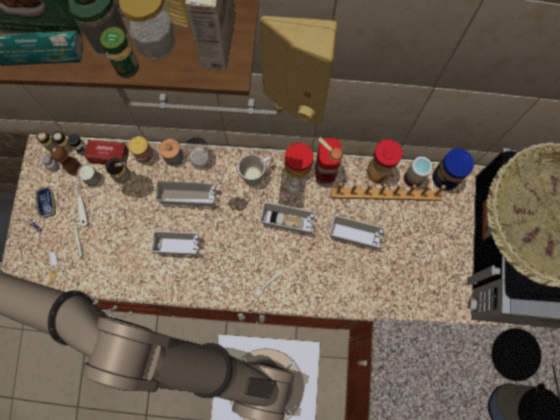

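View pics/scene0.png

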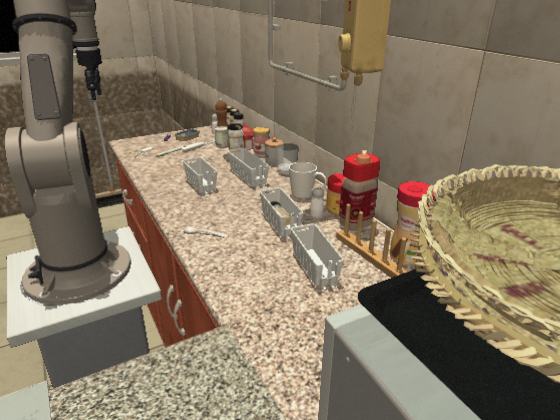

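The top view shows the long tub at (186,194), the short one at (178,244), the loaded tub at (288,219) and the matching tub at (357,232). The mug is at (252,170) and the salt mill near (238,204) or (292,180). Next I measure the rims from depth.

```bash
cat > m.py <<'E'
from h import *
for n in('top','scene'):
    z=np.load(f'{n}0.npz'); P=cloud(n,z['d'])
    box=(P[...,0]>.38)&(P[...,0]<.85)&(P[...,1]>-.5)&(P[...,1]<.5)
    tb=P[box&(abs(P[...,2])<.015)][:,2]
    print(n,'table z',np.median(tb),tb.std())
    m=(box&(P[...,2]>.045)&(P[...,2]<.08)).astype(np.uint8)
    m=cv2.morphologyEx(m,cv2.MORPH_CLOSE,np.ones((5,5)))
    k,lab,st,ce=cv2.connectedComponentsWithStats(m)
    for i in range(1,k):
        if st[i,4]<60: continue
        q=P[(lab==i)&(P[...,2]>.05)&(P[...,2]<.085)]
        (c,s,a)=cv2.minAreaRect((q[:,:2]*1000).astype(np.float32))
        print(ce[i].round(),len(q),np.round(c,1),np.round(s,1),round(a,1),'z',np.round(np.percentile(q[:,2],[50,95]),4),'medianxy',np.median(q,0).round(3))
im=np.load('top0.npz')['im'][150:270,140:400,::-1]; a=cv2.resize(im,None,fx=3,fy=3,interpolation=cv2.INTER_CUBIC)
im=np.load('scene0.npz')['im'][140:300,170:370,::-1]; cv2.imwrite('pics/c_scene.png',cv2.resize(im,None,fx=3.7,fy=3.7,interpolation=cv2.INTER_CUBIC)); cv2.imwrite('pics/c_top.png',a)
E
python3 m.py
```

```text
top table z -4.966864130785346e-05 0.004658468623259797
[197. 143.] 1064 [734.6 230.8] [ 99.  535.6] 0.1 z [0.0711 0.083 ] medianxy [0.775 0.319 0.071]
[144. 154.] 111 [711.2 463.4] [37. 66.] 46.1 z [0.0651 0.079 ] medianxy [0.699 0.456 0.065]
[358. 149.] 117 [ 777.5 -245.6] [107.7   7.1] 89.6 z [0.0672 0.0802] medianxy [ 0.777 -0.248  0.067]
[417. 153.] 117 [ 778.9 -444.8] [  8.9 107.4] 0.7 z [0.0668 0.08  ] medianxy [ 0.779 -0.447  0.067]
[254. 165.] 189 [688.7  91.8] [ 82.2 111.5] 63.9 z [0.0672 0.0819] medianxy [0.705 0.094 0.067]
[305. 176.] 237 [681.1 -95.1] [ 94.2 154.3] 14.4 z [0.0658 0.081 ] medianxy [ 0.666 -0.063  0.066]
[377. 173.] 125 [ 704.  -318.7] [79.2 43.8] 72.7 z [0.0669 0.0797] medianxy [ 0.692 -0.308  0.067]
[412. 181.] 93 [ 674.3 -428.1] [64.  59.4] 63.1 z [0.0664 0.0802] medianxy [ 0.678 -0.425  0.066]
[186. 191.] 390 [585.  305.3] [ 72.  193.4] 1.3 z [0.0649 0.0748] medianxy [0.605 0.307 0.065]
[288. 218.] 337 [526.5 -29.2] [168.1  71.2] 82.5 z [0.0646 0.0736] medianxy [ 0.542 -0.029  0.065]
[360. 230.] 349 [ 495.4 -252.2] [167.4  71.4] 78.9 z [0.0643 0.0736] 
[... 170 characters left out ...]
88270271976367
[296. 160.] 1243 [709.1 272.3] [491.6 149.3] 89.8 z [0.069  0.0818] medianxy [0.715 0.236 0.069]
[248. 161.] 414 [584.4 304.3] [ 71.1 199.1] 1.6 z [0.0623 0.072 ] medianxy [0.59  0.302 0.062]
[200. 168.] 333 [416.3 318.3] [ 68.5 153.3] 1.6 z [0.0622 0.0718] medianxy [0.42  0.318 0.062]
[300. 228.] 1293 [ 511.4 -140.9] [400.1  72.5] 81.7 z [0.0629 0.0716] medianxy [ 0.514 -0.178  0.063]
[355. 207.] 866 [ 702.7 -129.7] [157.5 219.7] 4.2 z [0.0653 0.0792] medianxy [ 0.682 -0.171  0.065]
[401. 244.] 335 [ 668.7 -341.2] [81.8 68.5] 18.4 z [0.0664 0.0798] medianxy [ 0.686 -0.339  0.066]
[372. 236.] 53 [ 638.1 -286.3] [10.3 11.1] 42.4 z [0.065  0.0789] medianxy [ 0.637 -0.288  0.065]
```

View pics/c_top.png

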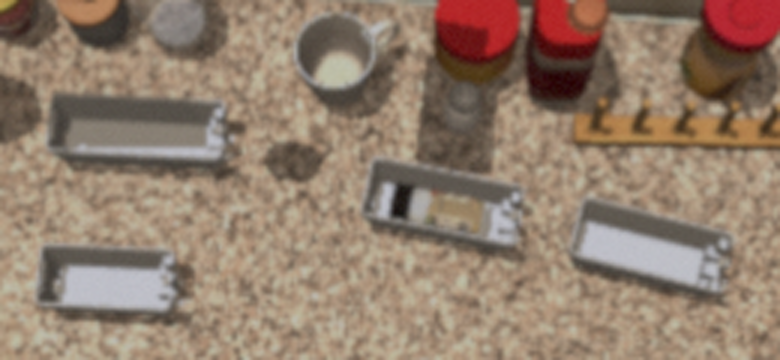

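View pics/c_scene.png

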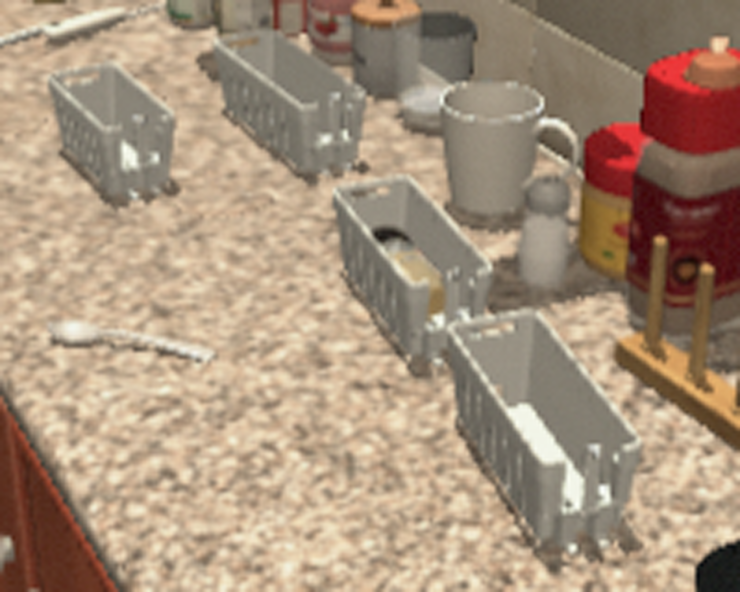

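The tubs' plain ends, with the slots, face +y (image left). In the loaded tub the jar shows at about (285,219). All three sizes agree with those given (193, 168 and 144 mm). I'll start moving and refine the poses from the scene view afterwards.

Emit:
servo_tool(
  motion=[
    [[1,0.75,-0.95,0,-1],[1,0.75,-0.95,0,-1],[1,0.75,-0.95,0,-1],[1,0.75,-0.95,0,-1],[1,0.75,-0.95,0,-1],[1,0.75,-0.95,0,-1],[1,0.75,-0.95,0,-1],[1,0.75,-0.95,0,-1],[1,0.75,-0.95,0,-1],[1,0.1,-0.95,0,-1],[1,0.1,-0.95,0,-1],[1,0.1,-0.95,0,-1],[1,0.1,-0.95,0,-1],[1,0.1,-0.95,0,-1]],
  ],
)

```text
t: 1.5
eef_pos: [0.4722, 0.1163, 0.2288]
tool_rot: [-0.0, 0.83, 0.558, -0.0]
contact_force: [0.6, -0.2, -0.1]
gripper_width: 1.001
grasp_force: 0.0
```

```bash
cat >> h.py <<'E'
def rim(n,im_d,cx,cy,lo=.06,hi=.076,r=.1):
    P=cloud(n,im_d); m=(np.hypot(P[...,0]-cx,P[...,1]-cy)<r)&(P[...,2]>lo)&(P[...,2]<hi)
    q=P[m]; return q
def st():
    o=bot.get_obs(); w,x,y,z=o['tool_rot']
    print('t',round(o['t'],2),'p',np.round(o['eef_pos'],4),'yawY',round(np.degrees(np.arctan2(1-2*(x*x+z*z),2*(x*y-w*z))),2),'F',np.round(o['contact_force'],1),'M',np.round(o['torque'],2),'g',round(o['gripper_width'],3),round(o['grasp_force'],1),'q',np.round(o['q'],2))
    return o
E
python3 - <<'E'
from h import *
st()
for n in('top','scene'):
    d=np.load(n+'0.npz')['d']
    for nm,c in(('loaded',(.5265,-.029)),('same',(.4954,-.2522))):
        for lo in (.06,.066):
            q=rim(n,d,*c,lo=lo); r=cv2.minAreaRect((q[:,:2]*1000).astype(np.float32)); print(n,nm,lo,len(q),np.round(r[0],1),np.round(r[1],1),round(r[2],1))
E
```

```text
t 1.5 p [0.4722 0.1163 0.2288] yawY -22.23 F [ 0.6 -0.2 -0.1] M [-0.01 -0.03  0.02] g 1.001 0.0 q [-0.87  0.17  0.57  2.02 -0.11  0.97 -0.63]
top loaded 0.06 239 [558.6 -32.9] [168.1 134.5] 83.0
top loaded 0.066 141 [558.6 -32.8] [168.1 134.5] 83.1
top same 0.06 224 [ 495.7 -252.4] [166.9  71. ] 79.3
top same 0.066 139 [ 495.4 -252.4] [166.9  70.2] 79.2
scene loaded 0.06 330 [558.7 -33.7] [174.5 134. ] 82.4
scene loaded 0.066 196 [558.8 -33.9] [174.6 133.7] 82.2
scene same 0.06 480 [ 495.7 -253.1] [172.6  68.9] 79.4
scene same 0.066 287 [ 495.8 -253.1] [172.6  68.7] 79.4
```

Emit:
servo_tool(
  motion=[
    [[1,0.035,-0.5,0,-1],[1,0.035,-0.5,0,-1],[1,0.035,-0.5,0,-1],[1,0.035,-0.5,0,-1],[1,0.035,-0.5,0,-1],[1,0.035,-0.5,0,-1],[1,0.035,-0.5,0,-1],[1,0.035,-0.5,0,-1],[1,0.035,-0.5,0,-1],[1,0.035,-0.5,0,-1],[1,0.035,-0.5,0,-1],[1,0.035,-0.5,0,-1],[1,0.035,-0.5,0,-1],[1,0.035,-0.5,0,-1],[1,0.035,-0.5,0,-1],[1,0.035,-0.5,0,-1],[1,0.035,-0.5,0,-1],[1,0.035,-0.5,0,-1],[1,0,0,0,-1],[1,0,0,0,-1]],
  ],
)

```text
t: 3.5
eef_pos: [0.4972, -0.2428, 0.2287]
tool_rot: [0.0, 0.82, -0.572, -0.0]
contact_force: [-0.4, -0.1, -0.4]
gripper_width: 0.999
grasp_force: 0.0
```

Emit:
servo_tool(
  motion=[
    [[1,0,0,0,-1],[1,0,0,0,-1],[1,0,0,0,-1],[1,0,0,0,-1],[1,0,0,0,-0.5],[1,0,0,0,0]],
  ],
)

```text
t: 4.1
eef_pos: [0.4976, -0.2418, 0.2284]
tool_rot: [-0.001, -0.64, 0.768, 0.0]
contact_force: [-0.1, 0.9, 0.3]
gripper_width: 0.994
grasp_force: 0.0
```

```bash
python3 - <<'E'
from h import *
st()
for n in('top','scene'):
    d=np.load(n+'0.npz')['d']
    for nm,c in(('loaded',(.5265,-.029)),):
        for lo in (.06,.066):
            q=rim(n,d,*c,lo=lo); u=np.array([.1305,.9914]); w=(q[:,:2]-c)@np.array([u[1],-u[0]]); q=q[abs(w)<.045]
            r=cv2.minAreaRect((q[:,:2]*1000).astype(np.float32)); print(n,nm,lo,len(q),np.round(r[0],1),np.round(r[1],1),round(r[2],1))
E
```

```text
t 4.1 p [ 0.4976 -0.2418  0.2284] yawY 169.59 F [-0.1  0.9  0.3] M [-0.   -0.04  0.03] g 0.994 0.0 q [-0.55  0.58  1.28  1.9  -0.62  1.14 -2.36]
top loaded 0.06 232 [526.5 -29.2] [168.1  71.2] 82.5
top loaded 0.066 137 [526.  -28.9] [168.1  68.8] 83.1
scene loaded 0.06 321 [526.3 -29.4] [174.5  68.6] 82.4
scene loaded 0.066 191 [526.5 -29.4] [174.6  68.5] 82.2
```

Emit:
servo_tool(
  motion=[
    [[1,0,0,-0.65,0],[1,0,0,-0.65,0],[1,0,0,-0.65,0],[1,0,0,-0.65,0],[1,0,0,-0.65,0],[1,0,0,-0.65,0],[1,0,0,-0.36,0],[1,0,0,0,0],[0,0,0,0,0],[0,0,0,0,0],[0,0,0,0,0],[0,0,0,0,0]],
  ],
  newtons=20,
)

```text
t: 5.3
eef_pos: [0.4985, -0.2427, 0.0597]
tool_rot: [0.001, -0.64, 0.768, -0.001]
contact_force: [-0.9, -0.5, 6.5]
gripper_width: 0.771
grasp_force: 22.9
```

```bash
python3 -c "
from h import *
st()"
```

```text
t 5.3 p [ 0.4985 -0.2427  0.0597] yawY 169.61 F [-0.9 -0.5  6.5] M [ 0.02  0.22 -0.02] g 0.771 22.9 q [-0.36  0.76  0.99  2.02 -0.87  0.85 -2.19]
```

Emit:
servo_tool(
  motion=[
    [[0,0,0,0.3,0],[0,0,0,0.6,0],[0,0,0,0.7,0],[0,0,0,0.7,0],[0,0,0,0.7,0],[0,0,0,0.3,0],[0,0,0,0,0],[0,0,0,0,0]],
  ],
)

```text
t: 6.1
eef_pos: [0.4974, -0.2414, 0.1897]
tool_rot: [-0.0, -0.64, 0.768, 0.001]
contact_force: [-0.0, -0.3, -2.2]
gripper_width: 0.771
grasp_force: 23.2
```

```bash
python3 - <<'E'
from h import *
o=st()
im,d=bot.read_camera('scene'); im2,d2=bot.read_camera('top')
np.savez('l1.npz',im=im,d=d,im2=im2,d2=d2)
cv2.imwrite('pics/lift.png',cv2.resize(im[100:310,170:450,::-1],None,fx=2.8,fy=2.8,interpolation=cv2.INTER_CUBIC))
E
```

```text
t 6.1 p [ 0.4974 -0.2414  0.1897] yawY 169.63 F [-0.  -0.3 -2.2] M [ 0.05  0.04 -0.  ] g 0.771 23.2 q [-0.51  0.61  1.21  1.94 -0.66  1.07 -2.33]
```

View pics/lift.png

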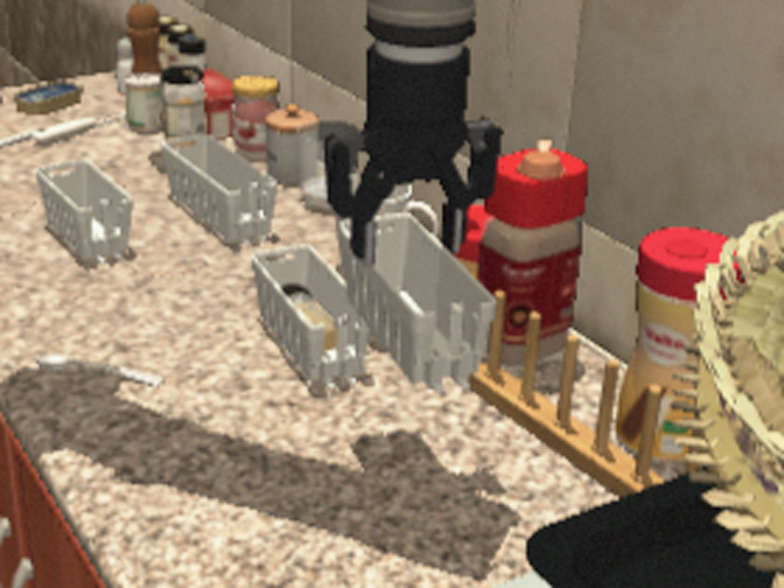

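The tub is held and hangs near-level, with its scoop end at (430,370) in the crop. I measure the tilt from rim heights in bins along its length.

```bash
cat >> h.py <<'E'
def profile(dd,c,yaw,zlo,zhi,names=('scene','top'),wlim=.042,L=.1):
    u=np.array([np.cos(yaw),np.sin(yaw)]); w=np.array([-u[1],u[0]])
    for n,d in zip(names,dd):
        P=cloud(n,d).reshape(-1,3); s=(P[:,:2]-c)@u; t=(P[:,:2]-c)@w
        k=(abs(s)<L)&(abs(t)<wlim)&(P[:,2]>zlo)&(P[:,2]<zhi); P,s,t=P[k],s[k],t[k]
        out=[]
        for b in np.arange(-L,L,.01):
            j=(s>=b)&(s<b+.01)
            if j.sum()>5: out.append((round(1000*b+5),int(j.sum()),round(1000*np.percentile(P[j,2],96),1)))
        print(n,out)
E
python3 - <<'E'
from h import *
z=np.load('l1.npz')
yaw=np.radians(79.6); c=np.array([.4974,-.2414])-.01*np.array([np.cos(yaw),np.sin(yaw)])
profile((z['d'],z['d2']),c,yaw,.15,.235)
E
```

```text
scene [(-85, 285, np.float64(201.3)), (-75, 153, np.float64(199.0)), (-65, 69, np.float64(200.6)), (-55, 74, np.float64(200.2)), (-45, 87, np.float64(199.5)), (-35, 60, np.float64(200.4)), (-25, 68, np.float64(200.1)), (-15, 74, np.float64(199.9)), (-5, 137, np.float64(230.9)), (5, 146, np.float64(231.5)), (15, 94, np.float64(228.6)), (25, 66, np.float64(203.5)), (35, 65, np.float64(199.3)), (45, 62, np.float64(198.1)), (55, 69, np.float64(200.2)), (65, 66, np.float64(201.1)), (75, 206, np.float64(199.8)), (85, 60, np.float64(201.5))]
top [(-85, 27, np.float64(206.2)), (-75, 92, np.float64(201.8)), (-65, 76, np.float64(198.6)), (-55, 41, np.float64(200.7)), (-45, 34, np.float64(199.7)), (-35, 17, np.float64(197.5)), (-25, 13, np.float64(197.8)), (-15, 7, np.float64(199.1)), (15, 7, np.float64(204.9)), (25, 11, np.float64(202.6)), (35, 11, np.float64(195.9)), (45, 14, np.float64(199.3)), (55, 13, np.float64(202.1)), (65, 14, np.float64(200.8)), (75, 13, np.float64(202.7))]
```

Emit:
servo_tool(
  motion=[
    [[0,0,0,0,0.5],[0,0,0,0,1],[0,0,0,0,1],[0,0,0,0,1],[0,0,0,0,1],[0,0,0,0,1],[0,0,0,0,1],[0,0,0,0,1],[0,0,0,0,1],[0,0,0,0,1],[0,0,0,0,1],[0,0,0,0,1],[0,0,0,0,1],[0,0,0,0,1],[0,0,0,0,1],[0,0,0,0,1],[0,0.05,0.4,0,1],[0,0.05,0.6,0,1],[0,0.05,0.6,0,1],[0,0.05,0.6,0,1]],
  ],
)

```text
t: 8.2
eef_pos: [0.5048, -0.1532, 0.1893]
tool_rot: [-0.0, 0.956, 0.292, -0.001]
contact_force: [1.0, 0.2, -1.8]
gripper_width: 0.77
grasp_force: 23.2
```

Emit:
servo_tool(
  motion=[
    [[0,0.05,0.6,0,1],[0,0.05,0.6,0,1],[0,0.05,0.6,0,1],[0,0.05,0.6,0,1],[0,0.05,0.6,0,1],[0,0.05,0.6,0,1],[0,0.05,0.6,0,1],[0,0.05,0.6,0,1],[0,0.1,0.6,0,0.5],[0,0.1,0.5,0,0],[0,0.1,0.2,0,0],[0,0,0,0,0]],
  ],
)

```text
t: 9.4
eef_pos: [0.534, 0.091, 0.1899]
tool_rot: [-0.0, 0.693, 0.721, -0.0]
contact_force: [-1.3, -0.6, -1.4]
gripper_width: 0.771
grasp_force: 23.2
```

```bash
python3 -c "
from h import *
st()"
```

```text
t 9.4 p [0.534  0.091  0.1899] yawY 2.19 F [-1.3 -0.6 -1.4] M [-0.08 -0.02  0.01] g 0.771 23.2 q [-0.53  0.31  0.3   1.93 -0.11  0.92 -0.14]
```

Emit:
servo_tool(
  motion=[
    [[0,0.04,0.08,-0.35,0],[0,0,0,-0.35,0],[0,0,0,-0.35,0],[0,0,0,-0.35,0],[0,0,0,0,0],[0,0,0,-0.05,0],[0,0,0,-0.05,0]],
  ],
)

```text
t: 10.1
eef_pos: [0.5358, 0.0931, 0.1308]
tool_rot: [0.0, 0.694, 0.72, 0.0]
contact_force: [-0.6, -0.1, -1.4]
gripper_width: 0.772
grasp_force: 23.2
```

Emit:
servo_tool(
  motion=[
    [[0,0,0,-0.04,0],[0,0,0,-0.04,0],[0,0,0,-0.04,0],[0,0,0,0,0]],
  ],
)

```text
t: 10.5
eef_pos: [0.5361, 0.0957, 0.1273]
tool_rot: [-0.001, 0.693, 0.721, 0.002]
contact_force: [-3.0, 4.8, 9.7]
gripper_width: 0.771
grasp_force: 24.7
```

```bash
python3 -c "
from h import *
st()"
```

```text
t 10.5 p [0.5361 0.0957 0.1273] yawY 2.22 F [-3.   4.8  9.7] M [ 0.97  0.88 -0.1 ] g 0.771 24.7 q [-0.51  0.39  0.28  1.98 -0.15  0.78 -0.11]
```

Emit:
servo_tool(
  motion=[
    [[0,0,0,-0.04,0],[0,0,0,-0.04,0],[0,0,0,0,0]],
  ],
)

```text
t: 10.8
eef_pos: [0.5369, 0.0977, 0.1251]
tool_rot: [-0.001, 0.693, 0.721, 0.003]
contact_force: [-4.5, 8.3, 15.0]
gripper_width: 0.769
grasp_force: 26.8
```

```bash
python3 - <<'E'
from h import *
o=st()
d=bot.read_camera('scene')[1]; d2=bot.read_camera('top')[1]
yaw=np.radians(272.3); c=o['eef_pos'][:2]-.01*np.array([np.cos(yaw),np.sin(yaw)])
profile((d,d2),c,yaw,.095,.165)
E
```

```text
t 10.8 p [0.5369 0.0977 0.1251] yawY 2.28 F [-4.5  8.3 15. ] M [ 1.75  1.16 -0.07] g 0.769 26.8 q [-0.51  0.4   0.27  1.98 -0.16  0.78 -0.11]
scene [(-85, 11, np.float64(130.3)), (-75, 41, np.float64(129.2)), (-65, 44, np.float64(129.7)), (-55, 34, np.float64(131.4)), (-45, 35, np.float64(131.1)), (-35, 37, np.float64(131.5)), (-25, 41, np.float64(132.0)), (-15, 36, np.float64(133.8)), (-5, 32, np.float64(136.1)), (5, 54, np.float64(161.3)), (15, 73, np.float64(163.1)), (25, 66, np.float64(161.5)), (35, 36, np.float64(138.8)), (45, 40, np.float64(140.6)), (55, 35, np.float64(140.7)), (65, 28, np.float64(143.0)), (75, 75, np.float64(142.5)), (85, 238, np.float64(143.1))]
top [(-85, 28, np.float64(133.6)), (-75, 29, np.float64(127.1)), (55, 27, np.float64(138.1)), (65, 30, np.float64(140.5)), (75, 34, np.float64(144.1)), (85, 28, np.float64(148.3))]
```

Emit:
servo_tool(
  motion=[
    [[0,0,0,-0.05,0],[0,0,0,-0.05,0],[0,0,0,-0.05,0],[0,0,0,0,0]],
  ],
)

```text
t: 11.3
eef_pos: [0.538, 0.1004, 0.1203]
tool_rot: [-0.001, 0.692, 0.722, 0.005]
contact_force: [-5.1, 14.7, 21.7]
gripper_width: 0.771
grasp_force: 32.2
```

```bash
python3 - <<'E'
from h import *
o=st()
d=bot.read_camera('scene')[1]; d2=bot.read_camera('top')[1]
yaw=np.radians(272.3); c=o['eef_pos'][:2]-.01*np.array([np.cos(yaw),np.sin(yaw)])
profile((d,),c,yaw,.09,.165)
E
```

```text
t 11.3 p [0.538  0.1004 0.1203] yawY 2.39 F [-5.1 14.7 21.7] M [ 2.92  1.2  -0.08] g 0.771 32.2 q [-0.51  0.41  0.27  1.98 -0.16  0.77 -0.1 ]
scene [(-85, 17, np.float64(119.1)), (-75, 34, np.float64(119.6)), (-65, 33, np.float64(120.1)), (-55, 34, np.float64(122.1)), (-45, 29, np.float64(124.7)), (-35, 35, np.float64(125.7)), (-25, 35, np.float64(126.4)), (-15, 30, np.float64(123.4)), (-5, 34, np.float64(140.1)), (5, 53, np.float64(159.1)), (15, 71, np.float64(159.9)), (25, 70, np.float64(162.7)), (35, 37, np.float64(136.0)), (45, 40, np.float64(138.8)), (55, 30, np.float64(141.0)), (65, 36, np.float64(141.6)), (75, 125, np.float64(144.3)), (85, 225, np.float64(144.1))]
```

Emit:
servo_tool(
  motion=[
    [[0,0,0,-0.05,0],[0,0,0,-0.05,0],[0,0,0,0,0],[0,0,0,0.3,0],[0,0,0,0.5,0],[0,0,0,0.5,0],[0,0,0,0.5,0],[0,0,0,0.2,0],[0,0,0,0,0],[0,0,0,0,0]],
  ],
)

```text
t: 12.4
eef_pos: [0.5348, 0.0929, 0.1918]
tool_rot: [-0.0, 0.694, 0.72, -0.0]
contact_force: [-0.2, 0.1, -1.6]
gripper_width: 0.769
grasp_force: 33.3
```

```bash
cat >> h.py <<'E'
def tilt(dd,o,psi,names=('scene','top'),off=.01,zlo=-.04,zhi=.05):
    # line fit through rim tops per bin, held tub; s from pads
    u=np.array([np.cos(psi),np.sin(psi)]); w=np.array([-u[1],u[0]]); p=o['eef_pos']; c=p[:2]-off*u
    for n,d in zip(names,dd):
        P=cloud(n,d).reshape(-1,3); s=(P[:,:2]-c)@u; t=(P[:,:2]-c)@w
        k=(abs(s)<.083)&(abs(t)<.042)&(P[:,2]>p[2]+zlo)&(P[:,2]<p[2]+zhi); P,s,t=P[k],s[k],t[k]
        S,Z=[],[]
        for b in np.arange(-.08,.08,.01):
            j=(s>=b)&(s<b+.01)
            if j.sum()>8 and not -.025<b<.045: S.append(b+.005); Z.append(np.percentile(P[j,2],95))
        f=np.polyfit(S,Z,1); r=np.array(Z)-np.polyval(f,S)
        print(n,'tilt',round(np.degrees(np.arctan(f[0])),2),'rim z at s=.01',round(f[0]*.01+f[1],4),'rms',round(r.std()*1e3,2))
E
python3 - <<'E'
from h import *
o=st()
d=bot.read_camera('scene')[1]; im2,d2=bot.read_camera('top')
tilt((d,d2),o,np.radians(272.3)); np.savez('l2.npz',d=d,d2=d2)
for n,dd in(('top',d2),('scene',d)):
    q=rim(n,dd,.5265,-.029); u=np.array([.1305,.9914]); w=(q[:,:2]-(.5265,-.029))@np.array([u[1],-u[0]]); q=q[abs(w)<.045]
    r=cv2.minAreaRect((q[:,:2]*1000).astype(np.float32)); print(n,len(q),np.round(r[0],1),np.round(r[1],1),round(r[2],1))
E
```

```text
t 12.4 p [0.5348 0.0929 0.1918] yawY 2.12 F [-0.2  0.1 -1.6] M [-0.    0.02  0.04] g 0.769 33.3 q [-0.53  0.31  0.3   1.93 -0.11  0.92 -0.14]
scene tilt 11.37 rim z at s=.01 0.2057 rms 1.02
top tilt 11.54 rim z at s=.01 0.2067 rms 1.01
top 185 [525.1 -38.1] [150.   70.4] 82.6
scene 320 [525.9 -29.8] [176.2  67.4] 82.2
```

```bash
python3 - <<'E'
from h import *
o=bot.get_obs(); z=np.load('l2.npz'); psi=np.radians(272.2); th=np.radians(11.45)
u=np.array([np.cos(psi),np.sin(psi)]); w=np.array([-u[1],u[0]]); p=np.array([.5348,.0929,.1918])
for n,d in(('scene',z['d']),('top',z['d2'])):
    P=cloud(n,d).reshape(-1,3); s=(P[:,:2]-p[:2])@u; t=(P[:,:2]-p[:2])@w; h=P[:,2]-p[2]
    a=s*np.cos(th)+h*np.sin(th); b=-s*np.sin(th)+h*np.cos(th)   # along tub, normal
    k=(abs(t)<.045)&(abs(a)<.115)&(b>.004)&(b<.022)&((a<-.03)|(a>.03)); A,B,T=a[k],b[k],t[k]
    print(n,'rim b p90',round(np.percentile(B,90),4),'a range',np.round(np.percentile(A,[0,1,3,97,99,100]),4),'t',np.round(np.percentile(T,[1,99]),4))
    print(' end hist', [(round(x,3),int(((A>=x)&(A<x+.003)).sum())) for x in np.r_[np.arange(-.112,-.085,.003),np.arange(.06,.09,.003)]])
# same on the pre-lift reference l1 (level)
z=np.load('l1.npz'); psi=np.radians(79.63); u=np.array([np.cos(psi),np.sin(psi)]); w=np.array([-u[1],u[0]]); p=np.array([.4974,-.2414,.1897])
for n,d in(('scene',z['d']),('top',z['d2'])):
    P=cloud(n,d).reshape(-1,3); a=(P[:,:2]-p[:2])@u; t=(P[:,:2]-p[:2])@w; b=P[:,2]-p[2]
    k=(abs(t)<.045)&(abs(a)<.115)&(b>0)&(b<.018)&((a<-.03)|(a>.03)); A,B,T=a[k],b[k],t[k]
    print('lvl',n,'b90',round(np.percentile(B,90),4),'a',np.round(np.percentile(A,[0,1,3,97,99,100]),4),'t',np.round(np.percentile(T,[1,99]),4))
E
```

```text
scene rim b p90 0.015 a range [-0.0977 -0.0967 -0.0938  0.0737  0.0742  0.0752] t [-0.0364  0.0327]
 end hist [(np.float64(-0.112), 0), (np.float64(-0.109), 0), (np.float64(-0.106), 0), (np.float64(-0.103), 0), (np.float64(-0.1), 1), (np.float64(-0.097), 5), (np.float64(-0.094), 4), (np.float64(-0.091), 2), (np.float64(-0.088), 6), (np.float64(0.06), 3), (np.float64(0.063), 5), (np.float64(0.066), 14), (np.float64(0.069), 28), (np.float64(0.072), 26), (np.float64(0.075), 1), (np.float64(0.078), 0), (np.float64(0.081), 0), (np.float64(0.084), 0), (np.float64(0.087), 0)]
top rim b p90 0.0158 a range [-0.0974 -0.0964 -0.0956  0.0724  0.0728  0.0729] t [-0.0364  0.032 ]
 end hist [(np.float64(-0.112), 0), (np.float64(-0.109), 0), (np.float64(-0.106), 0), (np.float64(-0.103), 0), (np.float64(-0.1), 1), (np.float64(-0.097), 11), (np.float64(-0.094), 16), (np.float64(-0.091), 6), (np.float64(-0.088), 5), (np.float64(0.06), 3), (np.float64(0.063), 4), (np.float64(0.066), 5), (np.float64(0.069), 25), (np.float64(0.072), 6), (np.float64(0.075), 0), (np.float64(0.078), 0), (np.float64(0.081), 0), (np.float64(0.084), 0), (np.float64(0.087), 0)]
lvl scene b90 0.0113 a [-0.098  -0.0961 -0.0952  0.0721  0.0731  0.0742] t [-0.0308  0.0357]
lvl top b90 0.012 a [-0.0944 -0.0937 -0.0932  0.0648  0.0688  0.0699] t [-0.0319  0.037 ]
```

Emit:
servo_tool(
  motion=[
    [[0,-0.05,-0.4,0,-0.2],[0,-0.05,-0.7,0,-0.5],[0,-0.05,-0.7,0,-0.5],[0,-0.05,-0.7,0,-0.2],[0,-0.02,-0.6,0,0],[0,0,-0.3,-0.3,0],[0,0,0,-0.3,0],[0,0,0,-0.2,0],[0,0,0,0,0],[0,0,0,0,0]],
  ],
)

```text
t: 13.5
eef_pos: [0.5264, -0.0423, 0.1603]
tool_rot: [-0.0, 0.752, 0.66, -0.0]
contact_force: [0.4, 0.8, -0.4]
gripper_width: 0.771
grasp_force: 33.3
```

```bash
cat > al.py <<'E'
from h import *
import sys
o=st(); w4=o['tool_rot']; x,y=w4[1],w4[2]
yawY=np.arctan2(1-2*(w4[1]**2+w4[3]**2),2*(w4[1]*w4[2]-w4[0]*w4[3])); psi=yawY+1.5*np.pi
print('psi',np.degrees(psi)%360)
im,d=bot.read_camera('scene'); im2,d2=bot.read_camera('top'); np.savez(sys.argv[1],im=im,d=d,im2=im2,d2=d2)
tilt((d,d2),o,psi)
u=np.array([np.cos(psi),np.sin(psi)]); w=np.array([-u[1],u[0]]); p=o['eef_pos']; th=np.radians(float(sys.argv[2]))
uL=np.array([np.cos(np.radians(82.4)),np.sin(np.radians(82.4))]); wL=np.array([uL[1],-uL[0]])
for n,dd in(('scene',d),('top',d2)):
    P=cloud(n,dd).reshape(-1,3); s=(P[:,:2]-p[:2])@u; t=(P[:,:2]-p[:2])@w; h=P[:,2]-p[2]
    a=s*np.cos(th)+h*np.sin(th); b=-s*np.sin(th)+h*np.cos(th)
    k=(abs(t)<.045)&(abs(a)<.115)&(b>.004)&(b<.022)&((a<-.03)|(a>.03))
    ends=np.percentile(a[k],[1,99]); tt=np.percentile(t[k],[1,99])
    k2=(abs(t)<.045)&(a>-.075)&(a<.065)&(b>.006)&(b<.022)&((a<-.03)|(a>.03))
    A=a[k2]; T=t[k2]
    print(n,'held a',np.round(ends,4),'t',np.round(tt,4),tt.mean().round(4),'b90',np.percentile(b[k],90).round(4))
    q=(P[:,:2]-(.526,-.0298)); sl=q@uL; tl=q@wL; k=(abs(sl)<.1)&(abs(tl)<.044)&(P[:,2]>.06)&(P[:,2]<.074)
    if k.sum()>20: print('  loaded s',np.percentile(sl[k],[0.5,99.5]).round(4),'t',np.percentile(tl[k],[1,99]).round(4),'n',k.sum())
rel=(p[:2]-(.526,-.0298)); print('TCP in L',(rel@uL).round(4),'side',(rel@wL).round(4))
E
python3 al.py a1.npz 11.4
```

```text
t 13.5 p [ 0.5264 -0.0423  0.1603] yawY -7.46 F [ 0.4  0.8 -0.4] M [-0.01 -0.01 -0.03] g 0.771 33.3 q [-0.35  0.33  0.38  1.99 -0.16  0.85 -0.01]
psi 262.54432462941645
scene tilt 11.8 rim z at s=.01 0.1739 rms 0.93
top tilt 12.83 rim z at s=.01 0.1741 rms 2.55
scene held a [-0.0971  0.0748] t [-0.0359  0.0317] -0.0021 b90 0.0151
  loaded s [-0.0853  0.085 ] t [-0.0338  0.0334] n 238
top held a [-0.0958  0.0724] t [-0.0356  0.0336] -0.001 b90 0.0169
  loaded s [-0.0833  0.0847] t [-0.0341  0.0314] n 34
TCP in L -0.0123 side 0.002
```

Emit:
servo_tool(
  motion=[
    [[0,0,0,-0.15,0],[0,0,0,-0.2,0],[0,0,0,-0.2,0],[0,0,0,-0.1,0],[0,0,0,-0.05,0],[0,0,0,0,0]],
  ],
)

```text
t: 14.2
eef_pos: [0.5264, -0.043, 0.1321]
tool_rot: [-0.0, 0.752, 0.659, -0.0]
contact_force: [-0.2, -0.2, -1.2]
gripper_width: 0.773
grasp_force: 33.3
```

Emit:
servo_tool(
  motion=[
    [[0,0.01,0.06,0,0],[0,0.01,0.06,0,0],[0,0,0,0,0]],
  ],
)

```text
t: 14.5
eef_pos: [0.5275, -0.0375, 0.1327]
tool_rot: [-0.0, 0.752, 0.66, 0.0]
contact_force: [0.5, -0.6, -1.2]
gripper_width: 0.77
grasp_force: 33.3
```

```bash
python3 al.py a2.npz 11.6
```

```text
t 14.5 p [ 0.5275 -0.0375  0.1327] yawY -7.46 F [ 0.5 -0.6 -1.2] M [-0.03  0.01 -0.02] g 0.77 33.3 q [-0.34  0.37  0.36  2.01 -0.18  0.79  0.  ]
psi 262.5380224194035
scene tilt 12.2 rim z at s=.01 0.1464 rms 0.99
top tilt 13.11 rim z at s=.01 0.1471 rms 0.8
scene held a [-0.0941  0.0758] t [-0.0358  0.0311] -0.0023 b90 0.0146
  loaded s [-0.0868  0.0822] t [-0.0341  0.0328] n 198
top held a [-0.0949  0.0728] t [-0.0363  0.0323] -0.002 b90 0.0175
  loaded s [-0.0834  0.0844] t [-0.0339  0.0244] n 21
TCP in L -0.0074 side 0.0025
```

Emit:
servo_tool(
  motion=[
    [[0,0.005,0.04,0,0],[0,0.005,0.04,0,0],[0,0,0,0,0]],
  ],
)

```text
t: 14.9
eef_pos: [0.5278, -0.0346, 0.1325]
tool_rot: [-0.0, 0.752, 0.659, 0.0]
contact_force: [-1.0, -0.7, -0.6]
gripper_width: 0.768
grasp_force: 33.3
```

Emit:
servo_tool(
  motion=[
    [[0,0.005,0.04,0,0],[0,0.005,0.04,0,0],[0,0,0,0,0]],
  ],
)

```text
t: 15.2
eef_pos: [0.5282, -0.0314, 0.1325]
tool_rot: [-0.0, 0.752, 0.659, 0.0]
contact_force: [-0.7, 0.3, -2.1]
gripper_width: 0.772
grasp_force: 33.3
```

```bash
python3 al.py a3.npz 11.6; python3 - <<'E'
import numpy as np,cv2
z=np.load('a3.npz')
a=cv2.resize(z['im2'][175:250,240:350,::-1],None,fx=5,fy=5,interpolation=cv2.INTER_CUBIC)
cv2.imwrite('pics/a3t.png',a)
E
```

```text
t 15.2 p [ 0.5282 -0.0314  0.1325] yawY -7.49 F [-0.7  0.3 -2.1] M [-0.01 -0.04  0.06] g 0.772 33.3 q [-0.35  0.37  0.36  2.01 -0.18  0.79 -0.01]
psi 262.5147439151223
scene tilt 12.38 rim z at s=.01 0.1462 rms 1.84
top tilt 12.79 rim z at s=.01 0.147 rms 1.65
scene held a [-0.096   0.0757] t [-0.0355  0.0322] -0.0017 b90 0.0148
  loaded s [-0.0866  0.0821] t [-0.0335  0.0333] n 193
top held a [-0.0955  0.073 ] t [-0.0357  0.0312] -0.0022 b90 0.017
  loaded s [-0.0829 -0.0445] t [-0.0344  0.0327] n 32
TCP in L -0.0013 side 0.0024
```

Emit:
servo_tool(
  motion=[
    [[0,0.004,0.03,0,0],[0,0.004,0.03,0,0],[0,0,0,0,0]],
  ],
)

```text
t: 15.6
eef_pos: [0.5285, -0.0291, 0.1325]
tool_rot: [-0.0, 0.752, 0.659, 0.0]
contact_force: [-0.2, -0.2, -1.5]
gripper_width: 0.773
grasp_force: 33.3
```

Emit:
servo_tool(
  motion=[
    [[0,0.003,0.025,0,0],[0,0,0,0,0]],
  ],
)

```text
t: 15.8
eef_pos: [0.5285, -0.0287, 0.1326]
tool_rot: [0.0, 0.752, 0.659, -0.0]
contact_force: [0.1, -1.1, -1.6]
gripper_width: 0.768
grasp_force: 33.4
```

Emit:
servo_tool(
  motion=[
    [[0,0,0,-0.04,0],[0,-0.003,-0.025,-0.04,0],[0,-0.003,-0.025,-0.04,0],[0,-0.003,-0.025,-0.04,0],[0,0,0,0,0]],
  ],
)

```text
t: 16.3
eef_pos: [0.5285, -0.0319, 0.1263]
tool_rot: [0.0, 0.752, 0.659, 0.0]
contact_force: [-0.9, -4.4, 5.1]
gripper_width: 0.771
grasp_force: 34.2
```

```bash
python3 al.py a4.npz 10
```

```text
t 16.3 p [ 0.5285 -0.0319  0.1263] yawY -7.56 F [-0.9 -4.4  5.1] M [-0.62  0.18  0.03] g 0.771 34.2 q [-0.35  0.38  0.36  2.02 -0.19  0.77 -0.01]
psi 262.43931093622405
scene tilt 9.26 rim z at s=.01 0.1394 rms 1.45
top tilt 10.24 rim z at s=.01 0.1408 rms 1.25
scene held a [-0.0957  0.0751] t [-0.0355  0.0317] -0.0019 b90 0.015
  loaded s [-0.0858  0.0817] t [-0.034   0.0324] n 201
top held a [-0.0956  0.0719] t [-0.0352  0.0322] -0.0015 b90 0.0178
  loaded s [-0.0828 -0.0405] t [-0.0343  0.0324] n 53
TCP in L -0.0018 side 0.0028
```

Emit:
servo_tool(
  motion=[
    [[0,-0.004,-0.035,-0.04,0],[0,-0.004,-0.035,-0.04,0],[0,-0.004,-0.03,-0.04,0],[0,0,0,0,0]],
  ],
)

```text
t: 16.8
eef_pos: [0.5282, -0.0358, 0.1215]
tool_rot: [0.0, 0.752, 0.659, 0.0]
contact_force: [-0.0, -3.9, 5.2]
gripper_width: 0.769
grasp_force: 34.4
```

```bash
python3 al.py a5.npz 7
```

```text
t 16.8 p [ 0.5282 -0.0358  0.1215] yawY -7.56 F [-0.  -3.9  5.2] M [-0.6  -0.04  0.01] g 0.769 34.4 q [-0.34  0.39  0.36  2.02 -0.19  0.76  0.  ]
psi 262.44495137424656
scene tilt 6.6 rim z at s=.01 0.1353 rms 1.08
top tilt 4.98 rim z at s=.01 0.1374 rms 1.37
scene held a [-0.0986  0.0736] t [-0.0354  0.0315] -0.002 b90 0.0154
  loaded s [-0.0856  0.0811] t [-0.0338  0.032 ] n 209
top held a [-0.0968  0.0714] t [-0.0356  0.0321] -0.0018 b90 0.017
  loaded s [-0.0829 -0.0435] t [-0.0342  0.0278] n 83
TCP in L -0.0056 side 0.003
```

Emit:
servo_tool(
  motion=[
    [[0,-0.004,-0.03,-0.04,0],[0,-0.004,-0.03,-0.04,0],[0,-0.004,-0.025,-0.04,0],[0,0,0,0,0]],
  ],
)

```text
t: 17.3
eef_pos: [0.5278, -0.0391, 0.1169]
tool_rot: [0.0, 0.752, 0.659, 0.0]
contact_force: [-0.5, -5.4, 6.1]
gripper_width: 0.77
grasp_force: 34.9
```

```bash
python3 al.py a6.npz 4
```

```text
t 17.3 p [ 0.5278 -0.0391  0.1169] yawY -7.53 F [-0.5 -5.4  6.1] M [-0.76  0.08  0.02] g 0.77 34.9 q [-0.33  0.4   0.36  2.02 -0.2   0.75  0.01]
psi 262.4742083297554
scene tilt 4.17 rim z at s=.01 0.1308 rms 1.53
top tilt 3.61 rim z at s=.01 0.1314 rms 2.05
scene held a [-0.0976  0.0723] t [-0.0356  0.0318] -0.0019 b90 0.0152
  loaded s [-0.0862  0.0786] t [-0.0337  0.0315] n 267
top held a [-0.0966  0.0704] t [-0.0356  0.0322] -0.0017 b90 0.0169
  loaded s [-0.0832 -0.0473] t [-0.0337  0.0258] n 119
TCP in L -0.009 side 0.003
```

Emit:
servo_tool(
  motion=[
    [[0,-0.004,-0.04,-0.035,0],[0,0,0,0,0],[1,0,0,0,0],[1,0,0,0,0],[1,0,0,0,0],[1,0,0,0.5,0],[1,0,0,1,0],[1,0,0,1,0],[1,0,0,0,0]],
  ],
)

```text
t: 18.3
eef_pos: [0.5302, -0.0402, 0.2199]
tool_rot: [0.002, 0.752, 0.659, 0.004]
contact_force: [1.0, 0.3, 0.6]
gripper_width: 1.001
grasp_force: 0.0
```

```bash
cat > chk.py <<'E'
from h import *
import sys
o=st(); im,d=bot.read_camera('scene'); im2,d2=bot.read_camera('top'); np.savez(sys.argv[1],im=im,d=d,im2=im2,d2=d2)
uL=np.array([np.cos(np.radians(82.4)),np.sin(np.radians(82.4))]); wL=np.array([uL[1],-uL[0]])
for n,dd in(('scene',d),('top',d2)):
    P=cloud(n,dd).reshape(-1,3); q=P[:,:2]-(.526,-.0298); s=q@uL; t=q@wL
    for nm,lo,hi in(('upper',.112,.145),('lower',.058,.074)):
        k=(abs(s)<.1)&(abs(t)<.044)&(P[:,2]>lo)&(P[:,2]<hi)
        if k.sum()>20: print(n,nm,'s',np.percentile(s[k],[.5,99.5]).round(4),'t',np.percentile(t[k],[1,99]).round(4),k.sum())
    k=(abs(s)<.083)&(abs(t)<.044)&(P[:,2]>.1)&(P[:,2]<.145); S,Z=[],[]
    for b in np.arange(-.08,.08,.01):
        j=k&(s>=b)&(s<b+.01)
        if j.sum()>8: S.append(b+.005); Z.append(np.percentile(P[j,2],95))
    f=np.polyfit(S,Z,1); print(n,'tilt(- = -xL high)',np.degrees(np.arctan(f[0])).round(2),'mid z',f[1].round(4),'end z',np.round(np.polyval(f,[-.08,.08]),4),'rms',np.std(np.array(Z)-np.polyval(f,S)).round(4))
v=im[150:290,220:360,::-1]; cv2.imwrite('pics/'+sys.argv[1][:-4]+'.png',cv2.resize(v,None,fx=4.2,fy=4.2,interpolation=cv2.INTER_CUBIC))
E
python3 chk.py c1.npz
```

```text
t 18.3 p [ 0.5302 -0.0402  0.2199] yawY -7.5 F [1.  0.3 0.6] M [-0.   -0.05  0.01] g 1.001 0.0 q [-0.38  0.25  0.4   1.94 -0.12  0.97 -0.05]
scene upper s [-0.081   0.0888] t [-0.0348  0.0323] 533
scene lower s [-0.0858  0.0788] t [-0.0337  0.0316] 297
scene tilt(- = -xL high) -2.94 mid z 0.1317 end z [0.1358 0.1276] rms 0.0005
top upper s [-0.0791  0.0897] t [-0.035   0.0329] 126
top lower s [-0.0833  0.0845] t [-0.034   0.0261] 73
top tilt(- = -xL high) -3.75 mid z 0.1328 end z [0.1381 0.1276] rms 0.0013
```

View pics/c1.png

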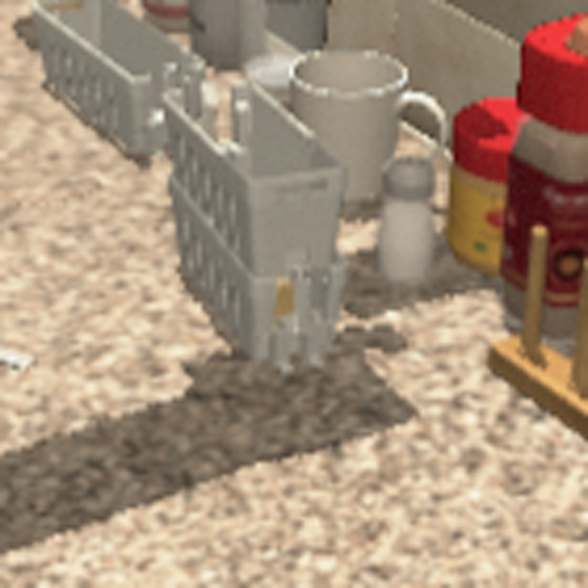

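The tub rests at −2.94° in the scene view, as described for the slope. Its scoop end is down at about 127 mm, where the toe landing on the bar would put it near 140, so the toe is in the slot. In the crop the plain end at (290,180) still stands above the catch. Next I shut the gripper and press on the plain end's rim.

Emit:
servo_tool(
  motion=[
    [[0,-0.11,-0.5,0,0],[0,-0.11,-0.5,0,0],[0,-0.11,-0.5,0,0],[0,0,-0.23,0,0],[0,0,0,0,0],[0,0,0,-0.4,0],[0,0,0,-0.5,0],[0,0,0,-0.45,0],[0,0,0,0,0]],
  ],
)

```text
t: 19.3
eef_pos: [0.5123, -0.1077, 0.1585]
tool_rot: [-0.002, 0.751, 0.66, -0.002]
contact_force: [-0.2, 0.8, -0.0]
gripper_width: -0.0
grasp_force: 0.0
```

```bash
python3 -c "
from h import *
o=st(); r=o['eef_pos'][:2]-np.array([.526,-.0298]); print(r@[.1323,.9912], r@[.9912,-.1323])"
```

```text
t 19.3 p [ 0.5123 -0.1077  0.1585] yawY -7.4 F [-0.2  0.8 -0. ] M [-0.03  0.   -0.04] g -0.0 0.0 q [-0.25  0.33  0.41  2.   -0.18  0.85  0.13]
-0.07903107927366536 -0.003308900422254922
```

Emit:
servo_tool(
  motion=[
    [[0,0.1,-0.02,0,0],[0,0,0,-0.06,0],[0,0,0,-0.05,0],[0,0,0,-0.05,0],[0,0,0,0,0]],
  ],
)

```text
t: 19.8
eef_pos: [0.5178, -0.1103, 0.1547]
tool_rot: [-0.0, 0.752, 0.659, 0.0]
contact_force: [-1.1, -1.5, 0.3]
gripper_width: 0.002
grasp_force: 0.0
```

```bash
python3 -c "
from h import *
o=st(); r=o['eef_pos'][:2]-np.array([.526,-.0298]); print(r@[.1323,.9912], r@[.9912,-.1323])"
```

```text
t 19.8 p [ 0.5178 -0.1103  0.1547] yawY -7.51 F [-1.1 -1.5  0.3] M [ 0.01  0.04 -0.06] g 0.002 0.0 q [-0.24  0.34  0.41  2.   -0.18  0.84  0.14]
-0.080862497459643 0.002495144658061006
```

Emit:
servo_tool(
  motion=[
    [[0,0,0,-0.05,0],[0,0,0,-0.05,0],[0,0,0,0,0]],
  ],
)

```text
t: 20.1
eef_pos: [0.5176, -0.1103, 0.1504]
tool_rot: [-0.0, 0.752, 0.659, -0.0]
contact_force: [0.4, -0.1, -0.4]
gripper_width: -0.0
grasp_force: 0.0
```

Emit:
servo_tool(
  motion=[
    [[0,0,0,-0.03,0],[0,0,0,-0.03,0],[0,0,0,0,0]],
  ],
)

```text
t: 20.4
eef_pos: [0.5178, -0.1103, 0.1481]
tool_rot: [-0.0, 0.752, 0.659, -0.0]
contact_force: [-0.3, -1.2, 0.8]
gripper_width: 0.001
grasp_force: 0.0
```

```bash
python3 chk.py c2.npz
```

```text
t 20.4 p [ 0.5178 -0.1103  0.1481] yawY -7.51 F [-0.3 -1.2  0.8] M [-0.01  0.02  0.02] g 0.001 0.0 q [-0.24  0.35  0.41  2.   -0.19  0.82  0.15]
scene upper s [-0.0816  0.0889] t [-0.035   0.0317] 472
scene lower s [-0.0851  0.0796] t [-0.0336  0.0318] 296
scene tilt(- = -xL high) -3.44 mid z 0.1315 end z [0.1363 0.1267] rms 0.0007
top upper s [-0.0037  0.0895] t [-0.0349  0.0331] 178
top lower s [0.0052 0.0834] t [-0.0337  0.0261] 236
top tilt(- = -xL high) -1.61 mid z 0.1314 end z [0.1336 0.1291] rms 0.0018
```

View pics/c2.png

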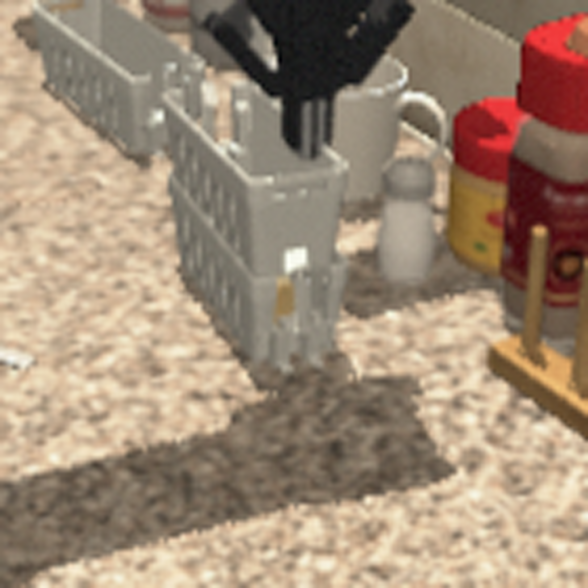

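The shut fingertips end at crop (310,155), just above the rim line at (310,165). They are not touching yet, so I continue down in small steps.

Emit:
servo_tool(
  motion=[
    [[0,0,0,-0.03,0],[0,0,0,-0.03,0],[0,0,0,0,0]],
  ],
)

```text
t: 20.8
eef_pos: [0.5177, -0.1103, 0.1457]
tool_rot: [-0.0, 0.752, 0.659, -0.0]
contact_force: [-0.5, -0.4, -0.1]
gripper_width: -0.0
grasp_force: 0.0
```

Emit:
servo_tool(
  motion=[
    [[0,0,0,-0.03,0],[0,0,0,-0.03,0],[0,0,0,0,0]],
  ],
)

```text
t: 21.1
eef_pos: [0.5177, -0.1103, 0.1433]
tool_rot: [-0.0, 0.752, 0.659, -0.0]
contact_force: [-0.3, -0.5, -0.2]
gripper_width: 0.002
grasp_force: 0.0
```

Emit:
servo_tool(
  motion=[
    [[0,0,0,-0.03,0],[0,0,0,0,0]],
  ],
)

```text
t: 21.3
eef_pos: [0.5178, -0.1103, 0.1422]
tool_rot: [-0.0, 0.752, 0.659, -0.0]
contact_force: [0.6, 0.3, -0.2]
gripper_width: 0.002
grasp_force: 0.0
```

```bash
python3 - <<'E'
from h import *
o=st(); im,d=bot.read_camera('scene'); P=cloud('scene',d)
p=o['eef_pos']; m=(im.max(2)<70)&(np.hypot(P[...,0]-p[0],P[...,1]-p[1])<.03)&(P[...,2]>.09)
q=P[m]; uL=np.array([.1323,.9912]); s=(q[:,:2]-(.526,-.0298))@uL
k=q[:,2]<np.percentile(q[:,2],1)+.012; print('finger bottom z',np.percentile(q[:,2],[0,1,3]).round(4),'s of low pts',np.percentile(s[k],[0,5,50,95]).round(4))
E
```

```text
t 21.3 p [ 0.5178 -0.1103  0.1422] yawY -7.51 F [ 0.6  0.3 -0.2] M [-0.07 -0.02 -0.02] g 0.002 0.0 q [-0.24  0.36  0.41  2.01 -0.2   0.81  0.15]
finger bottom z [0.1509 0.1567 0.1606] s of low pts [-0.0928 -0.0908 -0.0874 -0.0766]
```

```bash
python3 - <<'E'
from h import *
im,d=bot.read_camera('scene'); v=im[160:220,260:320,::-1]; cv2.imwrite('pics/c3.png',cv2.resize(v,None,fx=9,fy=9,interpolation=cv2.INTER_NEAREST))
P=cloud('scene',d); uL=np.array([.1323,.9912]); s=(P[...,:2]-(.526,-.0298))@uL
for r in range(172,210,2): print(r,[(int(round(1000*s[r,c])),int(round(1000*P[r,c,2]))) for c in range(286,302,3)])
E
```

```text
172 [(-92, 197), (-89, 195), (-94, 196), (-92, 194), (-94, 194), (-89, 190)]
174 [(-92, 193), (-85, 188), (-97, 192), (-87, 186), (-97, 190), (112, 87)]
176 [(27, 129), (-89, 184), (-94, 186), (-91, 183), (-89, 180), (109, 81)]
178 [(31, 121), (-87, 178), (-90, 178), (-89, 176), (-90, 175), (111, 74)]
180 [(28, 116), (-87, 172), (-92, 173), (-89, 171), (-87, 169), (110, 68)]
182 [(26, 111), (-87, 167), (-91, 168), (-93, 167), (-85, 162), (111, 60)]
184 [(27, 105), (-88, 162), (-89, 161), (-91, 161), (-87, 157), (109, 55)]
186 [(27, 99), (-88, 156), (-89, 155), (-91, 155), (-48, 131), (116, 44)]
188 [(21, 95), (5, 102), (-93, 152), (-89, 149), (-51, 127), (-69, 135)]
190 [(21, 89), (-2, 99), (-18, 107), (-76, 136), (-77, 135), (-79, 135)]
192 [(-75, 134), (-81, 136), (-77, 132), (-78, 131), (-79, 130), (-77, 128)]
194 [(17, 79), (1, 86), (-19, 95), (-39, 104), (-79, 124), (-79, 123)]
196 [(17, 72), (-76, 122), (-81, 123), (-78, 120), (-78, 118), (-77, 116)]
198 [(-992, 624), (-77, 117), (-78, 115), (-76, 113), (-77, 112), (-72, 107)]
200 [(-76, 112), (-81, 113), (-76, 108), (-78, 108), (-75, 105), (103, 2)]
202 [(-80, 108), (-76, 104), (-79, 104), (-78, 102), (-77, 100), (90, 3)]
204 [(-75, 100), (-78, 99), (-77, 97), (-77, 96), (-73, 92), (81, 1)]
206 [(-77, 95), (-74, 91), (-76, 91), (-75, 89), (-73, 86), (69, 1)]
208 [(-75, 88), (-72, 85), (-78, 86), (-74, 82), (-75, 81), (54, 3)]
```

View pics/c3.png

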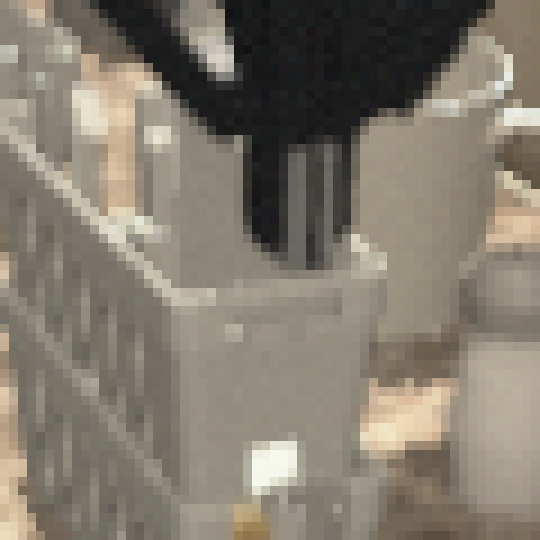

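Emit:
servo_tool(
  motion=[
    [[0,0,0,-0.05,0],[0,0,0,-0.05,0],[0,0,0,-0.05,0],[0,0,0,0,0]],
  ],
)

```text
t: 21.8
eef_pos: [0.5176, -0.1103, 0.1359]
tool_rot: [-0.0, 0.752, 0.659, -0.0]
contact_force: [-0.4, -0.3, 0.3]
gripper_width: 0.002
grasp_force: 0.0
```

```bash
python3 - <<'E'
from h import *
st(); im,d=bot.read_camera('scene')
P=cloud('scene',d); uL=np.array([.1323,.9912]); s=(P[...,:2]-(.526,-.0298))@uL
for r in range(180,202,2): print(r,[(int(round(1000*s[r,c])),int(round(1000*P[r,c,2])),int(im[r,c].max())) for c in range(286,302,3)])
im,d=bot.read_camera('top')
P=cloud('top',d); wL=np.array([.9912,-.1323]);s=(P[...,:2]-(.526,-.0298))@uL;t=(P[...,:2]-(.526,-.0298))@wL
k=(abs(s+.08)<.03)&(abs(t)<.03)&(P[...,2]>.1); print(np.c_[s[k],t[k],P[k][:,2]][::6].round(3)[:25].tolist())
E
```

```text
t 21.8 p [ 0.5176 -0.1103  0.1359] yawY -7.51 F [-0.4 -0.3  0.3] M [ 0.03  0.02 -0.04] g 0.002 0.0 q [-0.23  0.37  0.4   2.01 -0.2   0.8   0.15]
180 [(29, 116, 131), (-88, 173, 25), (-93, 174, 106), (-93, 173, 75), (-87, 169, 60), (113, 66, 159)]
182 [(29, 110, 130), (-89, 168, 29), (-90, 167, 106), (-91, 166, 79), (-88, 164, 62), (110, 61, 158)]
184 [(24, 106, 128), (-90, 163, 23), (-93, 163, 107), (-94, 162, 79), (-87, 157, 59), (109, 54, 160)]
186 [(22, 101, 127), (-87, 156, 29), (-91, 157, 105), (-94, 157, 80), (-85, 151, 86), (113, 45, 158)]
188 [(22, 95, 136), (-88, 151, 25), (-90, 151, 104), (-92, 150, 80), (-53, 128, 104), (-64, 133, 186)]
190 [(23, 88, 140), (3, 97, 119), (-91, 145, 110), (-96, 147, 94), (-992, 624, 163), (-79, 135, 158)]
192 [(-77, 135, 161), (-78, 134, 164), (-76, 132, 138), (-80, 133, 135), (-80, 131, 154), (-78, 128, 144)]
194 [(17, 79, 147), (0, 86, 143), (-19, 95, 139), (-40, 105, 141), (-81, 126, 155), (-78, 122, 146)]
196 [(15, 73, 181), (-77, 123, 151), (-83, 124, 142), (-75, 118, 156), (-77, 118, 150), (-76, 116, 136)]
198 [(-79, 119, 144), (-74, 115, 148), (-77, 115, 147), (-80, 115, 147), (-76, 111, 147), (-73, 108, 112)]
200 [(-77, 112, 148), (-75, 110, 147), (-72, 106, 147), (-79, 109, 149), (-82, 109, 148), (104, 2, 128)]
[[-0.05, 0.028, 0.506], [-0.051, 0.022, 0.51], [-0.054, 0.018, 0.514], [-0.068, 0.026, 0.503], [-0.052, 0.014, 0.518], [-0.066, 0.021, 0.507], [-0.08, 0.025, 0.504], [-0.055, 0.011, 0.521], [-0.069, 0.02, 0.505], [-0.083, 0.023, 0.505], [-0.053, 0.005, 0.528], [-0.067, 0.016, 0.508], [-0.081, 0.023, 0.498], [-0.095, 0.025, 0.499], [-0.109, 0.029, 0.496], [-0.063, 0.007, 0.522], [-0.077, 0.017, 0.503], [-0.091, 0.018, 0.508], [-0.105, 0.024, 0.5], [-0.061, 0.004, 0.522], [-0.075, 0.013, 0.506], [-0.089, 0.017, 0.505], [-0.103, 0.021, 0.501], [-0.059, -0.001, 0.528], [-0.073, 0.004, 0.521]]
```

Emit:
servo_tool(
  motion=[
    [[0,0,0,-0.05,0],[0,0,0,-0.05,0],[0,0,0,0,0]],
  ],
)

```text
t: 22.2
eef_pos: [0.518, -0.1105, 0.1322]
tool_rot: [0.0, 0.752, 0.659, 0.0]
contact_force: [-0.8, -0.4, 0.8]
gripper_width: 0.004
grasp_force: 0.5
```

Emit:
servo_tool(
  motion=[
    [[0,0,0,-0.04,0],[0,0,0,-0.04,0],[0,0,0,0,0]],
  ],
)

```text
t: 22.5
eef_pos: [0.5189, -0.1113, 0.1301]
tool_rot: [0.001, 0.752, 0.659, 0.001]
contact_force: [-1.6, -1.5, 7.4]
gripper_width: -0.002
grasp_force: 4.0
```

```bash
python3 - <<'E'
from h import *
st(); im,d=bot.read_camera('scene')
P=cloud('scene',d); uL=np.array([.1323,.9912]); s=(P[...,:2]-(.526,-.0298))@uL
for r in range(184,202,2): print(r,[(int(round(1000*s[r,c])),int(round(1000*P[r,c,2])),int(im[r,c].max())) for c in range(286,302,3)])
E
```

```text
t 22.5 p [ 0.5189 -0.1113  0.1301] yawY -7.55 F [-1.6 -1.5  7.4] M [-0.42  0.21  0.01] g -0.002 4.0 q [-0.23  0.38  0.4   2.02 -0.21  0.78  0.16]
184 [(28, 104, 137), (-89, 162, 30), (-87, 160, 76), (-91, 161, 52), (-88, 158, 32), (109, 54, 158)]
186 [(23, 100, 137), (-85, 155, 25), (-87, 155, 74), (-91, 155, 55), (-89, 153, 40), (112, 46, 158)]
188 [(21, 95, 139), (-87, 150, 25), (-88, 149, 80), (-93, 151, 56), (-89, 147, 41), (-64, 133, 185)]
190 [(19, 90, 143), (-86, 144, 24), (-90, 145, 85), (-89, 143, 55), (-88, 141, 61), (-66, 128, 194)]
192 [(20, 83, 145), (-79, 135, 132), (-88, 138, 91), (-91, 139, 57), (-81, 131, 163), (-79, 129, 153)]
194 [(-80, 131, 162), (-77, 128, 154), (-20, 96, 121), (-38, 104, 126), (-75, 123, 142), (-79, 123, 149)]
196 [(20, 71, 147), (-3, 82, 141), (-20, 89, 150), (-78, 120, 156), (-79, 119, 151), (-77, 116, 141)]
198 [(-78, 119, 167), (-79, 118, 153), (-77, 115, 150), (-79, 115, 147), (-76, 111, 145), (-75, 109, 123)]
200 [(-79, 113, 148), (-75, 110, 147), (-76, 109, 148), (-77, 108, 146), (-76, 106, 146), (-76, 104, 124)]
```

Contact at 7.4 N on the rim. I press on in small steps until it snaps.

Emit:
servo_tool(
  motion=[
    [[0,0,0,-0.04,0],[0,0,0,-0.03,0],[0,0,0,0,0]],
  ],
)

```text
t: 22.85
eef_pos: [0.52, -0.112, 0.1283]
tool_rot: [0.002, 0.752, 0.659, 0.001]
contact_force: [-0.7, -3.0, 13.9]
gripper_width: 0.001
grasp_force: 6.8
```

Emit:
servo_tool(
  motion=[
    [[0,0,0,-0.04,0],[0,0,0,-0.03,0],[0,0,0,0,0]],
  ],
)

```text
t: 23.15
eef_pos: [0.5181, -0.1105, 0.1237]
tool_rot: [0.0, 0.752, 0.659, 0.0]
contact_force: [0.4, -2.3, 4.7]
gripper_width: 0.002
grasp_force: 2.3
```

```bash
python3 chk.py c4.npz
```

```text
t 23.15 p [ 0.5181 -0.1105  0.1237] yawY -7.52 F [ 0.4 -2.3  4.7] M [-0.33 -0.21 -0.04] g 0.002 2.3 q [-0.23  0.39  0.4   2.02 -0.21  0.77  0.17]
scene upper s [-0.0945  0.0852] t [-0.0353  0.0306] 336
scene lower s [-0.0859  0.0809] t [-0.0339  0.0307] 329
scene tilt(- = -xL high) -0.04 mid z 0.1264 end z [0.1264 0.1263] rms 0.0009
top upper s [-0.0018  0.0861] t [-0.0356  0.0329] 149
top lower s [0.0077 0.0842] t [-0.0339  0.0263] 178
top tilt(- = -xL high) -0.81 mid z 0.1282 end z [0.1293 0.1271] rms 0.0018
```

It snapped: the force dropped from 13.9 to 4.7 N and the rim now reads level at 126.4 mm. I press slightly more to be sure, then retreat.

Emit:
servo_tool(
  motion=[
    [[0,0,0,-0.05,0],[0,0,0,0,0],[0,0,0,0.2,0],[0,0,0,0.7,0],[0,0,0,1,0],[0,0,0,1,0],[0,0,-0.5,0.5,0],[0,0,-0.9,0,0],[0,0,-0.9,0,0],[0,0,0,0,0],[0,0,0,0,0]],
  ],
)

```text
t: 24.35
eef_pos: [0.5172, -0.2026, 0.2569]
tool_rot: [-0.001, 0.752, 0.659, -0.0]
contact_force: [-1.0, 0.6, -0.0]
gripper_width: 0.002
grasp_force: 0.0
```

```bash
python3 chk.py c5.npz
```

```text
t 24.35 p [ 0.5172 -0.2026  0.2569] yawY -7.61 F [-1.   0.6 -0. ] M [ 0.05  0.01 -0.01] g 0.002 0.0 q [-0.15  0.27  0.5   1.84 -0.15  1.07  0.27]
scene upper s [-0.0848  0.087 ] t [-0.035   0.0313] 421
scene lower s [-0.0871  0.0795] t [-0.0339  0.0308] 329
scene tilt(- = -xL high) 0.25 mid z 0.1267 end z [0.1263 0.127 ] rms 0.0006
top upper s [-0.082  0.086] t [-0.0354  0.0337] 292
top lower s [-0.0739  0.0835] t [-0.034   0.0267] 490
top tilt(- = -xL high) 0.33 mid z 0.128 end z [0.1275 0.1285] rms 0.0019
```

View pics/c5.png

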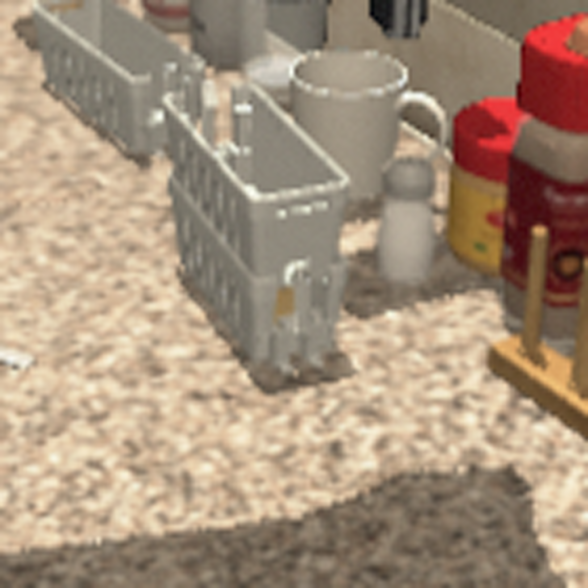

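In the final crop the stack is level, with the upper rim at 126.5 mm (126 nominal) from (165,100) to (345,185). The loaded tub hasn't moved and the gripper is clear of it. I'm handing it in.

```bash
python3 -c "
from station import bot
print(bot.hand_in())"
```

```text
the job is handed in; nothing more can be done
None
```

I stacked the matching tub end for end on the loaded one and handed the job in. The toe went through the slot first, then the catch snapped, and the tub sits level to within about 0.3° with its rim at 126.5 mm (126 nominal). The loaded tub stayed in place to within about a millimetre, and the arm came nowhere near the other tubs, the mug or the salt mill.

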